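# Check the lever stop of a hand vacuum pump

### The job

A rubber stopper has been left between the lever and the grip bar of the hand vacuum pump: push it along the bench out through the open end until it stands wholly past the tips of lever and bar, without lifting it or knocking it over. Then, with the outside of the fingers, press the lever in towards the bar until it comes up against its own stop, short of the bar, keep it there for about a second without forcing it, and let it spring back out. Do not grasp or squeeze anything, do not push on the bar, and leave the other things on the bench where they are.

Things in the scene. Friction and masses are not known exactly. Their poses are not given: they have to be found in the camera images.
- pump: hand vacuum pump bolted to the bench. Grey housing (local x -0.103 to 0.023, y -0.043 to 0, top 62 mm high); a barrel with a round dial (top 80 mm) runs to local -y, the grip bar and lever run to +y, with bare bench under the gap between them. Origin: at bench height below the root of the bar; x from lever to bar, y along the bar to its free (open) end, z up
- bar: fixed plain steel grip bar, 24 mm thick, axis 32 mm above the bench, along the pump's local y at local x = 0 from y = 0 to 0.182, on a small foot at y 0.17. Same origin and axes as the pump
- lever_angle (a joint): lever angle, rad: 0 = at rest, swung out; grows as pressed in towards the bar; 0.44 = on its built-in hard stop, its tip still about 16 mm short of the bar. Upright hinge at the pump's local x -0.075, y 0. A spring returns it to 0: at the press point it takes about 2 N to start and 6.5 N just before the stop; a rise beyond 10 N means the stop is met (or the stopper is in the way)
- lever: the lever's bare metal blade, 10 mm thick, 24 mm high (20 to 44 mm above the bench), reaching 175 mm from the hinge. Origin on the hinge axis at bench height; y along the blade to its free end, x across it towards the bar. At rest 0.2 rad out from parallel with the bar, at the stop 0.24 rad in. Clear gap to the bar at rest: 58 mm at the housing, 92 mm at the tip
- press_point (a point): point on the blade's outer face (away from the bar), 130 mm from the hinge and 32 mm above the bench, at which to press; moves with the lever through about 57 mm, nearly straight along the pump's local +x
- stopper: loose black rubber stopper, 46 mm across the top, 40 mm the foot, 36 mm tall, about 60 g, upright on the bench between lever and bar, at first at the pump's local x -0.045 to -0.037, y 0.085 to 0.12. Origin: centre of its underside. The lever jams on it at 0.28 to 0.36 rad. Push it low, or it tips. 60 mm or more are free between it and the housing, and 100 mm of bench past the open end
- beaker_a: bystander: glass beaker 68 mm across and 85 mm tall, loose, beyond the grip bar; to be left alone. Origin: centre of its underside
- beaker_b: bystander: glass beaker 56 mm across and 70 mm tall, loose, beyond the outer part of the grip bar; to be left alone. Origin: centre of its underside
- wash_bottle: bystander: white plastic wash bottle 64 mm across and 160 mm tall, loose, behind the pump's barrel; to be left alone. Origin: centre of its underside
- small_stopper: bystander: small black rubber stopper 29 mm across and 26 mm tall, standing free on the bench, loose, in front of the pump's barrel; to be left alone. Origin: centre of its underside
- flask: bystander: conical glass flask 82 mm across and 130 mm tall, loose, far to the left; to be left alone. Origin: centre of its underside
- beaker_c: bystander: glass beaker 80 mm across and 95 mm tall, loose, far to the left; to be left alone. Origin: centre of its underside
- calculator: bystander: desk calculator 150 x 100 x 18 mm, loose, to the right; to be left alone. Origin: centre of its underside
Mind the look-alikes: they are no part of the job. What is shaped like the stopper but blue, green or pink is not meant.

How it is judged:
On the way, in this order (a step that is already met when the one before it is completed fails the run):
1. the stopper stands on the bench out past the open end (y of stopper in the frame of pump above 0.19 m and height (world z) of stopper below 0.008 m and angle between stopper's own z axis and vertical below 0.2 rad), for 0.2 s.
2. the lever is pressed by the fingers against its stop and kept there (value of joint lever_angle above 0.415 rad and contact force between the fingers and lever above 2 N), for 0.7 s.
At the end, for the whole second after the job is handed in: The lever is back out at rest (within 0.04 rad); the stopper stands upright and still on the bench, its centre at least 190 mm along the pump's y (past the tips of lever and bar) (all of step 1 and linear speed of stopper below 0.02 m/s and value of joint lever_angle below 0.04 rad); the robot touches nothing.
It fails at once if the stopper is lifted or carried (20 mm off the bench) (height (world z) of stopper above 0.02 m).
It fails at once if the stopper is knocked over (angle between stopper's own z axis and vertical above 0.7 rad).
It fails at once if the lever is forced (more than 60 N) (contact force between the fingers and lever above 60 N).
It fails at once if the robot pushes on or squeezes the grip bar (more than 8 N) (contact force between any of the arm, the fingers and bar above 8 N).
It fails at once if a bystander is moved (30 mm) or tipped (distance of any of beaker_a, beaker_b, wash_bottle, small_stopper, flask, beaker_c, calculator from where it was at the start of the episode above 0.03 m or angle between any of beaker_a, beaker_b, wash_bottle, small_stopper, flask, beaker_c, calculator's own z axis and vertical above 0.5 rad).
It also fails if it takes over 58 s, if anything falls off the work surface, if the arm or the gripper's body presses on something with over 40 N, if the wrist force passes 120 N, or if a joint passes its speed limit or range.

### The arm

A 6-joint arm with a two-finger parallel gripper is mounted at the origin on the work surface. World frame = base frame: x ahead of the robot, y to its left, z up, the work surface at z = 0. Lengths are in m, angles in rad, forces in N, time in s.
With the tool pointing down it reaches from about 0.425 to 0.95 m from the base axis. Payload 3.5 kg.
Tool frame: the origin (TCP) lies at the very end of the fingers, on their centre line; the grasp point (between the pads) lies 19 mm behind it; z points along the fingers, y is the line along which they close (so a half turn about z gives the same grasp; the last joint's range is limited). The gripper opens to 85 mm and grips with 20 to 120 N. Pads are 22 mm wide; open, the fingers measure 114 mm over their backs; the gripper's body (76 mm by 85 mm) begins 54 mm behind the grasp point. The pads swing forward as they close: fully open they stand 13 mm farther back than shut.
Start: joints at [-1.423, 0.286, 1.577, -0, 1.279, -0.15], TCP at [0.198, -0.645, 0.231] pointing down, gripper open.
Joint ranges: [-2.77, 2.77], [-0.9, 2.22], [0.21, 2.48], [-1.53, 4.67], [0.24, 2.81], [-2.84, 2.84]. Speed limits (rad/s): [2.79, 2.79, 3.14, 3.14, 3.14, 3.14].

### API

Orientations are given as a unit quaternion [x, y, z, w].
In Python, from plant import get_state, read_camera, sign_off, recognise gives the robot as it stands.
- The arm moves only by the tool arm_command, never from a script. Its argument "steps" is a list of rows, each an object with "translation": the shift along the tool's x, y, z scaled (see below), a list of three; "twist": the turn, a rotation vector about the tool's x, y, z scaled (see below), a list of three; "fingers": the opening, from -1 (shut) to 1 (fully open). In form: [{"translation": [x, y, z], "twist": [rx, ry, rz], "fingers": fingers}, ...]. A call has 1 to 5 rows; each row is the pose to reach, as a shift and turn from the pose commanded when the call began, along the tool's axes at that moment; what a row does not reach only later rows make up. The controller multiplies each number of a shift by 75 cm and each number of a turn by 60 degrees. A row lasts 1/8 s, in which the tool goes at most 62.5 mm and 10.7 degrees, less where a joint would pass 70% of its speed; a pose out of reach is approached as far as the arm can. A call with a number of a shift or a turn outside -1 to 1 is refused whole. A call with a gripper value outside its range is refused whole. The fingers move at their own pace and stop on an object; "grip_force" is the grip in N (left out, the last holds). Time passes only in rows, so rows that repeat a pose let the fingers close. It gives the time, the measured TCP pose, the force, the opening and the grip force at its end, in the units of the state.
- get_state(): the state, without advancing time (a new reading comes with each control period).
- read_camera(name): name is "side" or "top" or "wrist"; returns a dict with "pixels" (400x640x3 uint8, red, green, blue), "K" (3x3 intrinsics, pixels), "R" (3x3) and "t" (3): a world point X has camera coordinates R X + t; the wrist camera has in their place "T_tool_cam" (4x4, takes a point from camera to tool coordinates, whose origin is the TCP and whose axes are the flange's). Camera axes: x right, y down, z forward; pixel columns grow to the right and rows downward; lengths in m; the calibration is good to about 2 mm. A picture is of the moment at which its call begins: read the wrist's pose just before it. There is no depth.
- sign_off(): hands the job in; it is judged then, once.
Trained networks look in a picture, given as the dict that the camera call returned (one of the last four; its "shot" number tells which), for a name from the list of things; names that differ only in an ending like _2 or _b are one class to them, and where a whole thing is asked for, a point or a joint stands for the part that bears it (a point fixed in the world has none). Each returns a list of dicts, best first, with "conf" (0 to 1); they miss things now and then, are a little off and sometimes report something else, mostly with a low value. They report only what shows in the picture. A call takes as long as a camera call. They do not tell look-alikes from the thing itself.
- recognise(picture, query): "point" ([row, column] in pixels, amid what is visible of it).
The state is a dict: "time": time; "qpos": joint angles; "dq": joint speeds; "joint_efforts": joint torques, N m; "eef_pos": TCP position; "tcp_rot": TCP orientation; "contact_force": force on the tool from outside, world axes, zero at the start; "wrist_torque": the same for the moment, N m; "opening": opening from 0.0 (shut) to 1.0 (fully open); "finger_force": force on a finger pad.
Only numpy, scipy, OpenCV 4.12 (cv2) and the standard library are available. Lean on these libraries where they do the work, as an engineer would, in place of code of your own. Each camera call takes 0.05 s, during which the arm holds its last target. There are 200 camera calls.

## Working session

There is one attempt and no reset: what is moved stays moved. The work goes in short steps, Python scripts to look and compute and a tool call to move; the robot and the scene stay as the last step left them, time stands still between calls to the robot, and variables do not carry over. Pictures are saved under pics/ and viewed, at most 12 in all, crops included, and the job is handed in when it is done.

Besides the shell and the picture viewer there is one more tool, called after "Emit:" by a JSON object that holds its "op" and its "data", one argument or row to a line. arm_command: Moves the arm, as the interface text tells. Shifts and turns lie within -1 to 1; 1 stands for 75 cm of shift or 60 degrees of turn. Its arguments: {"type":"object","properties":{"steps":{"type":"array"},"grip_force":{"type":"number"}},"required":["steps"]}

```bash
mkdir -p pics
python3 - <<'E'
from plant import *
import cv2,numpy as np
s=get_state();print(s['time'],s['eef_pos'],s['tcp_rot'],s['opening'],s['contact_force'])
for n in('top','side'):
    p=read_camera(n);cv2.imwrite(f'pics/{n}0.png',p['pixels'][:,:,::-1])
    print(n,p['K'].tolist(),p['R'].tolist(),p['t'].tolist())
    for q in('pump','bar','lever','stopper','press_point','small_stopper','beaker_a'):
        print(q,[(np.round(d['point']).tolist(),round(d['conf'],2)) for d in recognise(p,q)])
print(get_state()['time'])
E
```

```text
0.0 [ 0.19799858 -0.64462663  0.22993203] [ 9.88932715e-01  1.48360111e-01 -3.99511696e-06 -1.16770271e-03] 0.9965864969507382 [-0.33035529  0.24792315  0.46774447]
top [[471.5923006977528, 0.0, 324.0915526762318], [0.0, 471.5923006977528, 199.6678903535541], [0.0, 0.0, 1.0]] [[-0.0019940539869374666, -0.999969095910917, 0.007604667764002633], [-0.9961723232184267, 0.0013218057836915885, -0.08740111717291164], [0.08738836422716705, -0.007749842099932198, -0.9961441731723006]] [-0.030981928403271776, 0.590777711555113, 1.2413133862229444]
pump [([237.0, 480.0], 0.25)]
bar [([183.0, 321.0], 0.75)]
lever [([217.0, 319.0], 0.59), ([159.0, 417.0], 0.46)]
stopper [([195.0, 314.0], 0.69), ([257.0, 281.0], 0.65), ([262.0, 354.0], 0.62), ([154.0, 260.0], 0.54), ([234.0, 480.0], 0.31)]
press_point [([215.0, 323.0], 0.6)]
small_stopper [([214.0, 323.0], 0.7), ([158.0, 415.0], 0.44), ([234.0, 386.0], 0.41)]
beaker_a [([233.0, 156.0], 0.9), ([143.0, 311.0], 0.76), ([148.0, 354.0], 0.62), ([182.0, 320.0], 0.54)]
side [[486.75730944702246, 0.0, 316.66236046386996], [0.0, 486.75730944702246, 197.70089262348262], [0.0, 0.0, 1.0]] [[-0.965585722202432, -0.26005552518979913, 0.003916235062628455], [-0.18956800818725333, 0.6933969329775174, -0.6951723984806142], [0.17806791780308284, -0.6719909353225161, -0.7188323862303677]] [0.558871696097734, 0.15303069884614204, 1.1284248300997461]
pump [([169.0, 331.0], 0.72), ([350.0, 214.0], 0.65)]
bar [([201.0, 299.0], 0.68), ([191.0, 331.0], 0.17)]
lever [([191.0, 331.0], 0.81)]
stopper [([244.0, 245.0], 0.82), ([206.0, 306.0], 0.7), ([248.0, 361.0], 0.65), ([189.0, 376.0], 0.57)]
press_point []
small_stopper [([167.0, 363.0], 0.49), ([195.0, 252.0], 0.4)]
beaker_a [([352.0, 302.0], 0.94), ([195.0, 252.0], 0.86), ([164.0, 275.0], 0.61)]
0.8
```

View pics/top0.png

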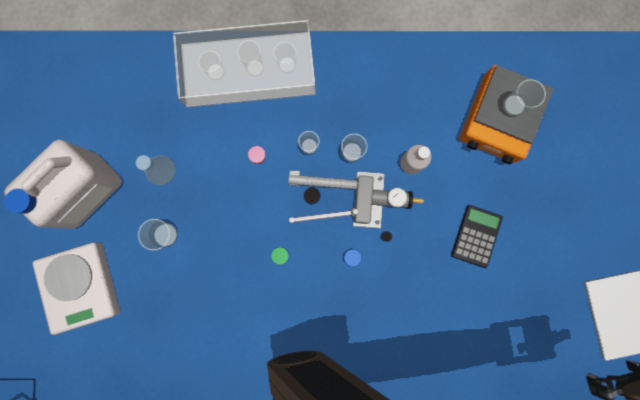

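View pics/side0.png

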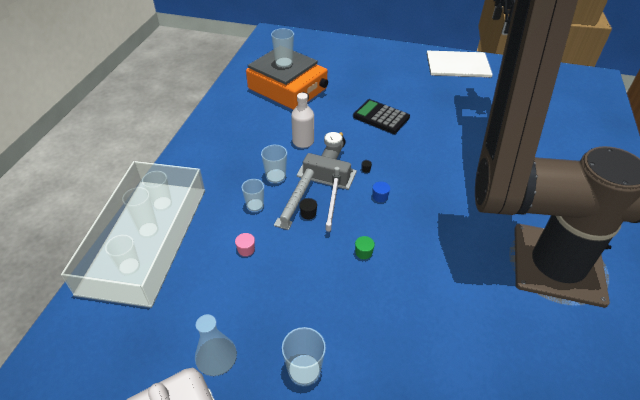

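Run:
```python
import cv2
a=cv2.imread('pics/top0.png')[160:240,275:415];cv2.imwrite('pics/tc.png',cv2.resize(a,None,fx=5.7,fy=5.7,interpolation=cv2.INTER_CUBIC))
b=cv2.imread('pics/side0.png')[140:240,260:390];cv2.imwrite('pics/sc.png',cv2.resize(b,None,fx=6,fy=6,interpolation=cv2.INTER_CUBIC))
```

```text
(no output)
```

View pics/tc.png

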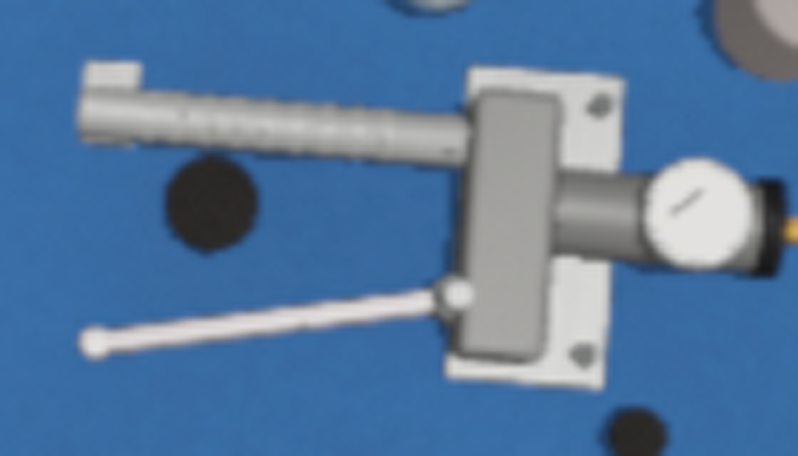

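View pics/sc.png

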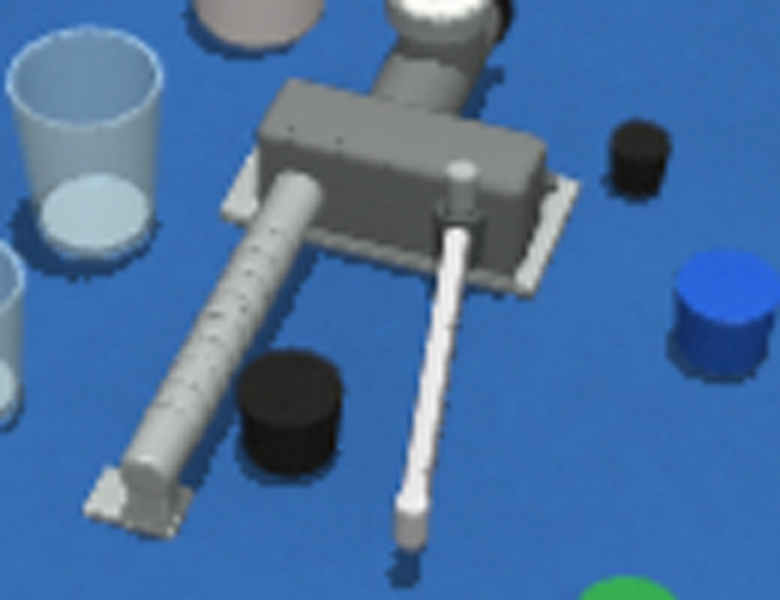

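```bash
cat > h.py <<'E'
import numpy as np
C={'top':(np.array([[471.592,0,324.092],[0,471.592,199.668],[0,0,1]]),np.array([[-0.0019940539869374666,-0.999969095910917,0.007604667764002633],[-0.9961723232184267,0.0013218057836915885,-0.08740111717291164],[0.08738836422716705,-0.007749842099932198,-0.9961441731723006]]),np.array([-0.030981928,0.5907777,1.241313386])),
'side':(np.array([[486.757,0,316.662],[0,486.757,197.701],[0,0,1]]),np.array([[-0.965585722202432,-0.26005552518979913,0.003916235062628455],[-0.18956800818725333,0.6933969329775174,-0.6951723984806142],[0.17806791780308284,-0.6719909353225161,-0.7188323862303677]]),np.array([0.558871696,0.1530306988,1.12842483]))}
def w(cam,u,v,z):
    K,R,t=C[cam];d=R.T@np.linalg.inv(K)@[u,v,1];o=-R.T@t
    return o+d*(z-o[2])/d[2]
E
python3 - <<'E'
from h import *
T=lambda x,y,z:w('top',274.6+x/5.7,159.6+y/5.7,z)
S=lambda x,y,z:w('side',259.6+x/6,139.6+y/6,z)
np.set_printoptions(precision=4,suppress=True)
print('st',T(212,203,.036),S(290,380,.036))
be,br=T(80,116,.032),T(467,140,.032);print('bar',be,br,np.linalg.norm(be-br))
print('bar side end',S(152,465,.044),S(300,182,.044))
h,t=T(458,296,.055),T(95,342,.044);print('lev',h,t,np.linalg.norm(h-t),'side',S(461,172,.06),S(412,498,.044))
for (a,b) in((be,br),):
  th=np.arctan2(*( -(a-b)[:1],(a-b)[1:2]));print('yaw',th)
  y=(a-b)/np.linalg.norm(a-b);x=np.array([y[1],-y[0],0]);o=a-.182*y;print('o',o,'x',x,'y',y)
  for n,p in(('st',T(212,203,.036)),('stS',S(290,380,.036)),('h',h),('t',t),('tS',S(412,498,.044)),('bk',w('top',353,153,.03)),('bb',w('top',308.5,147,.03)),('pink',w('top',257,155,.036)),('green',w('top',280,256,.036)),('blue',w('top',352,258,.036))): print(n,p,((p-o)@x),((p-o)@y))
E
```

```text
st [0.6018 0.0009 0.036 ] [ 0.6018 -0.0013  0.036 ]
bar [0.6434 0.0631 0.032 ] [ 0.6319 -0.1191  0.032 ] 0.1825234030268552
bar side end [0.6401 0.0655 0.044 ] [ 0.628  -0.1104  0.044 ]
lev [ 0.5569 -0.1126  0.055 ] [0.5365 0.0549 0.044 ] 0.16902357777872404 side [ 0.5577 -0.1183  0.06  ] [0.5356 0.0551 0.044 ]
yaw [-0.0634]
o [ 0.6319 -0.1185  0.032 ] x [ 0.998  -0.0634  0.    ] y [0.0634 0.998  0.    ]
st [0.6018 0.0009 0.036 ] -0.03758030130290016 0.1172860389702742
stS [ 0.6018 -0.0013  0.036 ] -0.03748325977042495 0.11506794432716852
h [ 0.5569 -0.1126  0.055 ] -0.07525365881170687 0.001204015016971063
t [0.5365 0.0549 0.044 ] -0.10620439110386652 0.16700516705066307
tS [0.5356 0.0551 0.044 ] -0.10708114591404573 0.1671466257116207
bk [ 0.7169 -0.1103  0.03  ] 0.08434022969285046 0.0135646553982487
bb [0.7334 0.01   0.03  ] 0.09318321377415995 0.1346605992364681
pink [0.7105 0.148  0.036 ] 0.061554187223667026 0.2710225669935547
green [0.4409 0.0847 0.036 ] -0.2034683211498247 0.19068039823829652
blue [ 0.4352 -0.1052  0.036 ] -0.19708947019179646 0.0008265339268802855
```

```bash
cat >> h.py <<'E'
from scipy.spatial.transform import Rotation as Ro
YAW=-.0634
O=np.array([.6319,-.1185,0]);PX=np.array([np.cos(YAW),np.sin(YAW),0]);PY=np.array([-np.sin(YAW),np.cos(YAW),0])
def loc(p): d=np.array(p)-O;return np.array([d@PX,d@PY,p[2]])
def plan(tgt,tilt):
    from plant import get_state
    s=get_state();R0=Ro.from_quat(s['tcp_rot'])
    Rt=Ro.from_matrix(np.c_[PX,-PY,[0,0,-1]])*Ro.from_rotvec([np.radians(tilt),0,0])
    np.set_printoptions(precision=4,suppress=True)
    print('t',s['time'],'loc',loc(s['eef_pos']),'F',s['contact_force'],'op',s['opening'])
    p=O+tgt[0]*PX+tgt[1]*PY+[0,0,tgt[2]]
    print('shift',R0.inv().apply(p-s['eef_pos'])/.75,'twist',np.degrees((R0.inv()*Rt).as_rotvec())/60)
    print('loc axes in tool /.01m', R0.inv().apply(PX)/75, R0.inv().apply(PY)/75,R0.inv().apply([0,0,1])/75)
E
python3 -c "
from h import *
plan((-.04,.068,.2),12)"
```

```text
t 0.8 loc [-0.3996 -0.5532  0.2313] F [-0.8352  0.0602 -0.4637] op 0.9997997110772592
shift [ 0.7412 -0.6054  0.0418] twist [0.1978 0.0361 0.3436]
loc axes in tool /.01m [ 0.0125  0.0047 -0.    ] [ 0.0047 -0.0125 -0.    ] [-0.     -0.     -0.0133]
```

Emit:
{"op": "arm_command", "data": {
  "steps": [
    {"translation":[0.741,-0.605,0.0],"twist":[0.198,0.036,0.344],"fingers":-1},
    {"translation":[0.741,-0.605,0.0],"twist":[0.198,0.036,0.344],"fingers":-1},
    {"translation":[0.741,-0.605,0.0],"twist":[0.198,0.036,0.344],"fingers":-1},
    {"translation":[0.741,-0.605,0.0],"twist":[0.198,0.036,0.344],"fingers":-1},
    {"translation":[0.741,-0.605,0.0],"twist":[0.198,0.036,0.344],"fingers":-1}
  ]
}}

```text
time: 1.42
eef_pos: [0.3724, -0.3837, 0.2315]
tcp_rot: [0.994, -0.032, 0.004, -0.104]
contact_force: [1.3, -0.6, -0.0]
opening: -0.004
finger_force: 0.0
```

```bash
python3 -c "
from h import *
plan((-.04,.068,.2),12)"
```

```text
t 1.425 loc [-0.2422 -0.2811  0.2315] F [ 1.262  -0.6403 -0.0072] op -0.003888041035163439
shift [ 0.2691 -0.4469  0.1379] twist [ 0.0003 -0.0005 -0.0007]
loc axes in tool /.01m [ 0.0133 -0.      0.    ] [-0.     -0.013   0.0028] [ 0.     -0.0028 -0.013 ]
```

Emit:
{"op": "arm_command", "data": {
  "steps": [
    {"translation":[0.269,-0.447,0.138],"twist":[0,0,0],"fingers":-1},
    {"translation":[0.269,-0.447,0.138],"twist":[0,0,0],"fingers":-1},
    {"translation":[0.269,-0.447,0.138],"twist":[0,0,0],"fingers":-1},
    {"translation":[0.269,-0.447,0.138],"twist":[0,0,0],"fingers":-1},
    {"translation":[0.269,-0.447,0.138],"twist":[0,0,0],"fingers":-1}
  ]
}}

```text
time: 2.05
eef_pos: [0.5451, -0.1242, 0.2073]
tcp_rot: [0.994, -0.032, 0.004, -0.104]
contact_force: [0.4, -1.0, -0.2]
opening: 0.001
finger_force: 0.0
```

```bash
python3 -c "
from h import *
plan((-.04,.068,.2),12)"
```

```text
t 2.05 loc [-0.0862 -0.0112  0.2073] F [ 0.3581 -1.0029 -0.171 ] op 0.0009242800007417956
shift [ 0.0616 -0.1013  0.0315] twist [ 0.0004 -0.0009 -0.0002]
loc axes in tool /.01m [ 0.0133 -0.      0.    ] [-0.     -0.013   0.0028] [ 0.     -0.0028 -0.013 ]
```

Emit:
{"op": "arm_command", "data": {
  "steps": [
    {"translation":[0.0616,-0.1013,0.0315],"twist":[0,0,0],"fingers":-1},
    {"translation":[0.0616,-0.1013,0.0315],"twist":[0,0,0],"fingers":-1},
    {"translation":[0.0616,-0.1013,0.0315],"twist":[0,0,0],"fingers":-1},
    {"translation":[0.0616,-0.073,0.162],"twist":[0,0,0],"fingers":-1},
    {"translation":[0.0616,-0.073,0.162],"twist":[0,0,0],"fingers":-1}
  ]
}}

```text
time: 2.68
eef_pos: [0.5938, -0.051, 0.0973]
tcp_rot: [0.994, -0.032, 0.002, -0.105]
contact_force: [-0.4, 0.4, 0.3]
opening: -0.003
finger_force: 0.0
```

Run:
```python
from h import *
plan((-.039,.068,.008),12)
from plant import *
import cv2
a=read_camera('side')['pixels'][90:250,200:420,::-1];b=read_camera('top')['pixels'][130:260,240:440,::-1]
a=cv2.resize(a,(440,320));b=cv2.resize(b,(440,286))
cv2.imwrite('pics/a1.png',np.vstack([a,b])[:600])
```

```text
t 2.675 loc [-0.0423  0.065   0.0973] F [-0.3642  0.4193  0.3324] op -0.0032018765180865006
shift [0.0047 0.0208 0.1173] twist [-0.0001  0.002  -0.0014]
loc axes in tool /.01m [ 0.0133 -0.     -0.    ] [-0.     -0.013   0.0028] [-0.     -0.0028 -0.013 ]
```

View pics/a1.png

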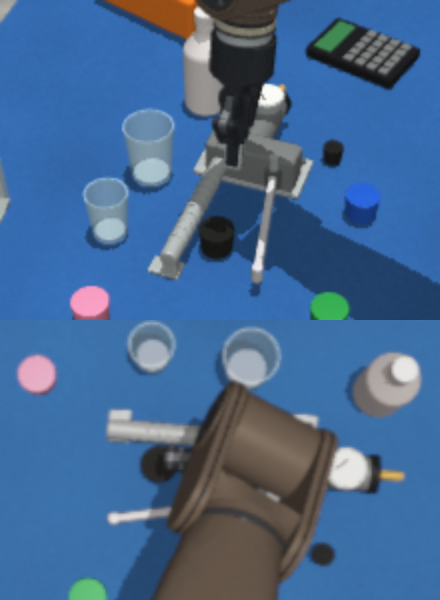

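The gripper (upper half, tip near crop pixel row 165, col 233) hangs over the gap behind the black stopper, clear of bar and lever. Descending.

Emit:
{"op": "arm_command", "data": {
  "steps": [
    {"translation":[0.0047,0.007,0.039],"twist":[0,0,0],"fingers":-1},
    {"translation":[0.0047,0.014,0.078],"twist":[0,0,0],"fingers":-1},
    {"translation":[0.0047,0.018,0.1],"twist":[0,0,0],"fingers":-1},
    {"translation":[0.0047,0.021,0.117],"twist":[0,0,0],"fingers":-1},
    {"translation":[0.0047,0.021,0.117],"twist":[0,0,0],"fingers":-1}
  ]
}}

```text
time: 3.4
eef_pos: [0.5988, -0.0478, 0.0104]
tcp_rot: [0.994, -0.032, 0.003, -0.105]
contact_force: [-1.0, 1.2, 1.4]
opening: 0.002
finger_force: 0.0
```

Run:
```python
from h import *
plan((-.039,.085,.008),12)
from plant import *
import cv2
a=read_camera('side')['pixels'][130:250,240:400,::-1]
cv2.imwrite('pics/a2.png',cv2.resize(a,None,fx=4,fy=4,interpolation=2))
```

```text
t 3.4 loc [-0.0375  0.0685  0.0104] F [-0.9915  1.2465  1.4491] op 0.0023387779728904503
shift [-0.002  -0.0208  0.0077] twist [-0.0003  0.0006 -0.0006]
loc axes in tool /.01m [ 0.0133 -0.     -0.    ] [-0.     -0.013   0.0028] [-0.     -0.0028 -0.013 ]
```

View pics/a2.png

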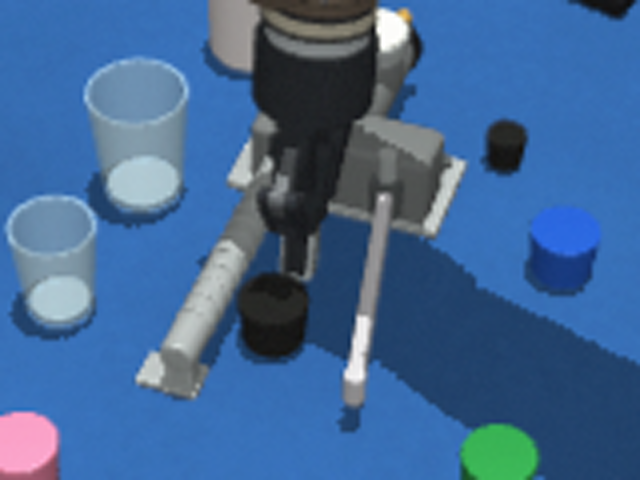

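Emit:
{"op": "arm_command", "data": {
  "steps": [
    {"translation":[0,-0.009,0.003],"twist":[0,0,0],"fingers":-1},
    {"translation":[0,-0.017,0.0047],"twist":[0,0,0],"fingers":-1},
    {"translation":[-0.001,-0.026,0.0066],"twist":[0,0,0],"fingers":-1},
    {"translation":[-0.002,-0.034,0.0083],"twist":[0,0,0],"fingers":-1},
    {"translation":[-0.003,-0.043,0.0102],"twist":[0,0,0],"fingers":-1}
  ]
}}

```text
time: 4.08
eef_pos: [0.5989, -0.0139, 0.0098]
tcp_rot: [0.994, -0.032, 0.003, -0.104]
contact_force: [-0.7, -0.2, 0.2]
opening: 0.0
finger_force: 0.3
```

Run:
```python
from h import *
plan((-.045,.190,.008),12)
from plant import *
import cv2
p=read_camera('side');a=p['pixels'][130:250,240:400,::-1]
cv2.imwrite('pics/a3.png',cv2.resize(a,None,fx=4,fy=4,interpolation=2))
for d in recognise(p,'stopper'): print(d['point'],d['conf'],loc(w('side',d['point'][1],d['point'][0],.02)))
```

```text
t 4.075 loc [-0.0396  0.1022  0.0098] F [-0.6685 -0.2172  0.2232] op 0.00020306306476097085
shift [-0.0073 -0.1139  0.0267] twist [-0.     -0.0002 -0.0003]
loc axes in tool /.01m [ 0.0133 -0.      0.    ] [-0.     -0.013   0.0028] [ 0.     -0.0028 -0.013 ]
[244.3, 244.8] 0.94 [0.0631 0.2744 0.02  ]
[246.6, 363.0] 0.9 [-0.2005  0.1915  0.02  ]
[211.0, 303.5] 0.87 [-0.0311  0.1305  0.02  ]
[191.8, 378.7] 0.8 [-0.1926  0.0039  0.02  ]
```

View pics/a3.png

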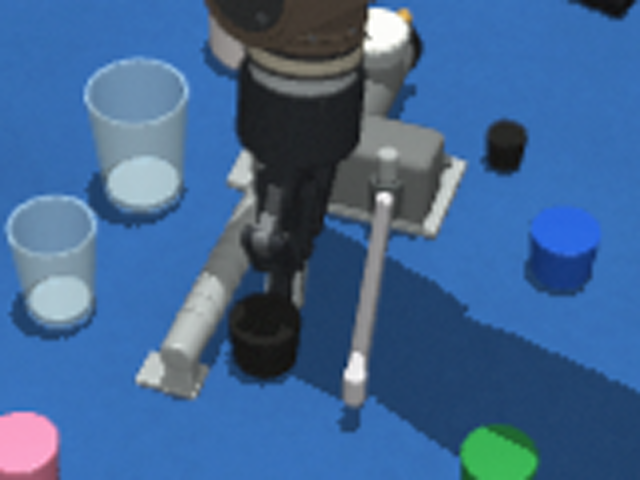

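Run:
```python
from h import *
print(loc(w('side',239.6+265/4,129.6+322/4,.036)),loc(w('side',239.6+273/4,129.6+300/4,.036)))
print(loc(w('side',239.6+290/4,129.6+300/4,.012)))
```

```text
[-0.04070328  0.13951629  0.036     ] [-0.03918596  0.12046911  0.036     ]
[-0.04171349  0.09575451  0.012     ]
```

Emit:
{"op": "arm_command", "data": {
  "steps": [
    {"translation":[-0.0005,-0.008,0.002],"twist":[0,0,0],"fingers":-1},
    {"translation":[-0.001,-0.018,0.0042],"twist":[0,0,0],"fingers":-1},
    {"translation":[-0.002,-0.028,0.0065],"twist":[0,0,0],"fingers":-1},
    {"translation":[-0.003,-0.038,0.009],"twist":[0,0,0],"fingers":-1},
    {"translation":[-0.004,-0.048,0.0112],"twist":[0,0,0],"fingers":-1}
  ]
}}

```text
time: 4.8
eef_pos: [0.5981, 0.0233, 0.0089]
tcp_rot: [0.994, -0.032, 0.003, -0.105]
contact_force: [0.3, -0.4, 0.6]
opening: 0.001
finger_force: 0.3
```

Run:
```python
from h import *
plan((-.045,.190,.008),12)
from plant import *
import cv2
p=read_camera('side');a=p['pixels'][130:250,240:400,::-1]
cv2.imwrite('pics/a4.png',cv2.resize(a,None,fx=4,fy=4,interpolation=2))
for d in recognise(p,'stopper'): print(d['point'],d['conf'],loc(w('side',d['point'][1],d['point'][0],.02)))
```

```text
t 4.8 loc [-0.0427  0.1394  0.0089] F [ 0.2663 -0.4207  0.6472] op 0.0007326191681109084
shift [-0.003  -0.0658  0.0152] twist [-0.0002  0.0003 -0.0003]
loc axes in tool /.01m [ 0.0133 -0.     -0.    ] [-0.     -0.013   0.0028] [-0.     -0.0028 -0.013 ]
[244.0, 363.9] 0.81 [-0.2005  0.1833  0.02  ]
[221.8, 301.2] 0.8 [-0.0379  0.1659  0.02  ]
[189.8, 379.9] 0.7 [-0.1938 -0.0043  0.02  ]
[244.9, 245.8] 0.65 [0.0602 0.2753 0.02  ]
```

View pics/a4.png

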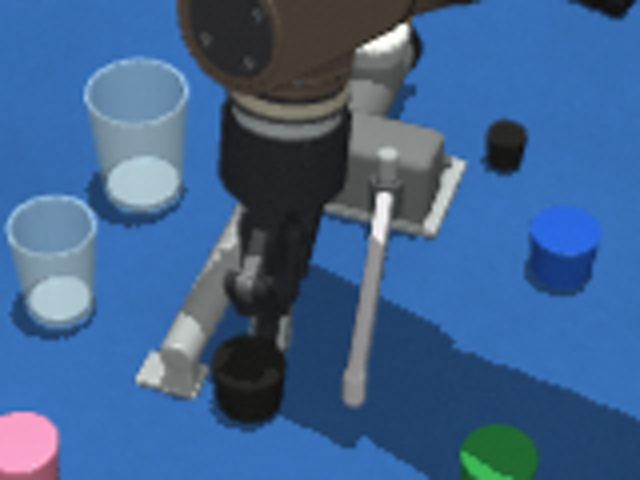

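The stopper stands upright at crop (249,365), still tracking straight ahead of the fingers. I keep pushing.

Emit:
{"op": "arm_command", "data": {
  "steps": [
    {"translation":[-0.0005,-0.01,0.0022],"twist":[0,0,0],"fingers":-1},
    {"translation":[-0.001,-0.021,0.0047],"twist":[0,0,0],"fingers":-1},
    {"translation":[-0.002,-0.032,0.0071],"twist":[0,0,0],"fingers":-1},
    {"translation":[-0.003,-0.042,0.0094],"twist":[0,0,0],"fingers":-1},
    {"translation":[-0.003,-0.051,0.0114],"twist":[0,0,0],"fingers":-1}
  ]
}}

```text
time: 5.52
eef_pos: [0.5984, 0.0625, 0.0086]
tcp_rot: [0.994, -0.032, 0.003, -0.105]
contact_force: [-0.6, -0.5, 0.5]
opening: -0.0
finger_force: 0.3
```

Emit:
{"op": "arm_command", "data": {
  "steps": [
    {"translation":[0,-0.008,0.0017],"twist":[0,0,0],"fingers":-1},
    {"translation":[0,-0.015,0.0032],"twist":[0,0,0],"fingers":-1},
    {"translation":[0,-0.02,0.0043],"twist":[0,0,0],"fingers":-1},
    {"translation":[0,-0.02,0.0043],"twist":[0,0,0],"fingers":-1}
  ]
}}

```text
time: 6.02
eef_pos: [0.5993, 0.0776, 0.0084]
tcp_rot: [0.994, -0.032, 0.003, -0.105]
contact_force: [-0.3, 0.7, 0.4]
opening: 0.001
finger_force: 0.0
```

Run:
```python
from h import *
plan((-.045,.17,.008),12)
from plant import *
import cv2
p=read_camera('side');a=p['pixels'][130:250,240:400,::-1]
cv2.imwrite('pics/a5.png',cv2.resize(a,None,fx=4,fy=4,interpolation=2))
for d in recognise(p,'stopper'): print(d['point'],d['conf'],loc(w('side',d['point'][1],d['point'][0],.02)))
```

```text
t 6.025 loc [-0.045   0.1937  0.0084] F [-0.3252  0.671   0.3936] op 0.0011297991700237892
shift [-0.     0.031 -0.006] twist [-0.0004  0.0004 -0.0001]
loc axes in tool /.01m [ 0.0133 -0.     -0.    ] [-0.     -0.013   0.0028] [-0.     -0.0028 -0.013 ]
[190.8, 378.5] 0.84 [-0.1912  0.0005  0.02  ]
[239.0, 294.4] 0.83 [-0.0411  0.2219  0.02  ]
[246.0, 362.9] 0.71 [-0.1998  0.1898  0.02  ]
[245.1, 247.1] 0.61 [0.057  0.2749 0.02  ]
```

View pics/a5.png

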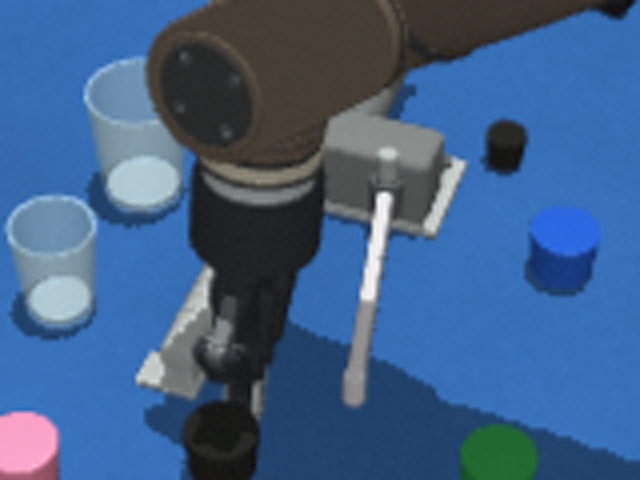

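The stopper stands upright past the tips, at roughly crop (220,440) or local y of about 0.228. I back off, then lift.

Emit:
{"op": "arm_command", "data": {
  "steps": [
    {"translation":[0,0.013,-0.0028],"twist":[0,0,0],"fingers":-1},
    {"translation":[0,0.026,-0.0056],"twist":[0,0,0],"fingers":-1},
    {"translation":[0,0.01,-0.075],"twist":[0,0,0],"fingers":-1},
    {"translation":[0,-0.002,-0.136],"twist":[0,0,0],"fingers":-1},
    {"translation":[0,-0.002,-0.136],"twist":[0,0,0],"fingers":-1}
  ]
}}

```text
time: 6.75
eef_pos: [0.6017, 0.0561, 0.114]
tcp_rot: [0.994, -0.032, 0.008, -0.104]
contact_force: [-0.5, 0.3, -0.7]
opening: -0.0
finger_force: 0.0
```

```bash
python3 -c "
from h import *
plan((-.155,.128,.1),0)"
```

```text
t 6.75 loc [-0.0412  0.1724  0.114 ] F [-0.5464  0.32   -0.6803] op -0.0004397140471523389
shift [-0.1518  0.0616  0.0044] twist [-0.1993 -0.0098 -0.0003]
loc axes in tool /.01m [0.0133 0.     0.0001] [-0.     -0.013   0.0028] [ 0.0001 -0.0028 -0.013 ]
```

Emit:
{"op": "arm_command", "data": {
  "steps": [
    {"translation":[-0.1518,0.0616,0.0044],"twist":[-0.1993,-0.0098,0],"fingers":-1},
    {"translation":[-0.1518,0.0616,0.0044],"twist":[-0.1993,-0.0098,0],"fingers":-1},
    {"translation":[-0.1518,0.0616,0.0044],"twist":[-0.1993,-0.0098,0],"fingers":-1},
    {"translation":[-0.1518,0.0616,0.0044],"twist":[-0.1993,-0.0098,0],"fingers":-1},
    {"translation":[-0.1518,0.0616,0.0044],"twist":[-0.1993,-0.0098,0],"fingers":-1}
  ]
}}

```text
time: 7.38
eef_pos: [0.4836, 0.0199, 0.0966]
tcp_rot: [0.999, -0.032, -0.004, -0.0]
contact_force: [0.2, -0.3, -0.3]
opening: 0.001
finger_force: 0.0
```

```bash
python3 -c "
from h import *
plan((-.145,.128,.016),0)"
```

```text
t 7.375 loc [-0.1568  0.1287  0.0966] F [ 0.2325 -0.3162 -0.2864] op 0.0005856518516277396
shift [0.0166 0.001  0.1073] twist [-0.0007  0.0077  0.0003]
loc axes in tool /.01m [ 0.0133  0.     -0.0001] [ 0.     -0.0133  0.    ] [-0.0001 -0.     -0.0133]
```

Emit:
{"op": "arm_command", "data": {
  "steps": [
    {"translation":[0.0166,0.001,0.05],"twist":[0,0.0077,0],"fingers":-1},
    {"translation":[0.0166,0.001,0.09],"twist":[0,0.0077,0],"fingers":-1},
    {"translation":[0.0166,0.001,0.107],"twist":[0,0.0077,0],"fingers":-1},
    {"translation":[0.0166,0.001,0.107],"twist":[0,0.0077,0],"fingers":-1}
  ]
}}

```text
time: 7.88
eef_pos: [0.4934, 0.019, 0.0149]
tcp_rot: [1.0, -0.031, -0.002, -0.001]
contact_force: [-0.3, 0.1, 1.5]
opening: 0.002
finger_force: 0.0
```

Run:
```python
from h import *
plan((-.060,.128,.016),0)
from plant import *
import cv2
p=read_camera('side');a=p['pixels'][130:270,240:400,::-1]
cv2.imwrite('pics/a6.png',cv2.resize(a,None,fx=4,fy=4,interpolation=2))
for d in recognise(p,'stopper'): print(d['point'],d['conf'],loc(w('side',d['point'][1],d['point'][0],.02)))
```

```text
t 7.875 loc [-0.1469  0.1284  0.0149] F [-0.3019  0.1042  1.5097] op 0.0015587509213447752
shift [ 0.1159  0.0006 -0.0019] twist [-0.001   0.0035  0.0007]
loc axes in tool /.01m [ 0.0133  0.     -0.    ] [ 0.     -0.0133  0.    ] [-0.     -0.     -0.0133]
[245.3, 246.8] 0.9 [0.0575 0.2756 0.02  ]
[245.0, 361.4] 0.73 [-0.1957  0.1881  0.02  ]
[239.1, 292.6] 0.66 [-0.0372  0.2236  0.02  ]
[190.7, 378.4] 0.57 [-0.1909  0.0002  0.02  ]
```

View pics/a6.png

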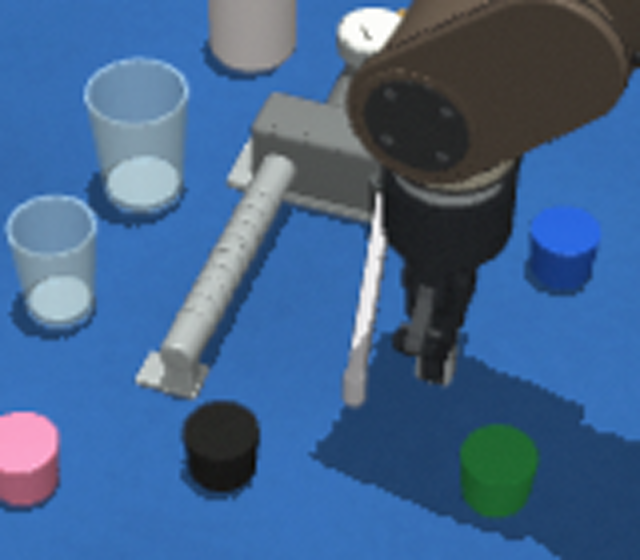

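The stopper stands clear past the tips (crop 221,440), and the fingers (435,370) are outside the lever. Now I press.

Emit:
{"op": "arm_command", "data": {
  "steps": [
    {"translation":[0.02,0,0],"twist":[0,0,0],"fingers":-1},
    {"translation":[0.04,0,0],"twist":[0,0,0],"fingers":-1},
    {"translation":[0.058,0,0],"twist":[0,0,0],"fingers":-1},
    {"translation":[0.074,0,0],"twist":[0,0,0],"fingers":-1},
    {"translation":[0.09,0,0],"twist":[0,0,0],"fingers":-1}
  ]
}}

```text
time: 8.6
eef_pos: [0.5603, 0.0151, 0.0149]
tcp_rot: [1.0, -0.031, -0.003, -0.001]
contact_force: [-5.9, -0.4, 3.8]
opening: -0.0
finger_force: 3.0
```

```bash
python3 -c "
from h import *
plan((-.060,.128,.016),0)"
```

```text
t 8.6 loc [-0.08    0.1288  0.0149] F [-5.8636 -0.3964  3.7747] op -0.0001218398668935424
shift [ 0.0266  0.0011 -0.0016] twist [-0.0012  0.0055  0.0009]
loc axes in tool /.01m [ 0.0133  0.     -0.0001] [ 0.     -0.0133  0.    ] [-0.0001 -0.     -0.0133]
```

Emit:
{"op": "arm_command", "data": {
  "steps": [
    {"translation":[0.005,0,0],"twist":[0,0,0],"fingers":-1},
    {"translation":[0.009,0,0],"twist":[0,0,0],"fingers":-1},
    {"translation":[0.012,0,0],"twist":[0,0,0],"fingers":-1},
    {"translation":[0.015,0,0],"twist":[0,0,0],"fingers":-1},
    {"translation":[0.015,0,0],"twist":[0,0,0],"fingers":-1}
  ]
}}

```text
time: 9.22
eef_pos: [0.5708, 0.0134, 0.0149]
tcp_rot: [1.0, -0.031, -0.003, 0.0]
contact_force: [-5.8, -2.4, 4.3]
opening: -0.003
finger_force: 3.0
```

Emit:
{"op": "arm_command", "data": {
  "steps": [
    {"translation":[0.003,0,0],"twist":[0,0,0],"fingers":-1},
    {"translation":[0.006,0,0],"twist":[0,0,0],"fingers":-1},
    {"translation":[0.008,0,0],"twist":[0,0,0],"fingers":-1},
    {"translation":[0.008,0,0],"twist":[0,0,0],"fingers":-1}
  ]
}}

```text
time: 9.72
eef_pos: [0.5761, 0.0129, 0.0145]
tcp_rot: [1.0, -0.031, -0.004, 0.0]
contact_force: [-7.1, -1.6, 3.1]
opening: -0.001
finger_force: 3.2
```

Emit:
{"op": "arm_command", "data": {
  "steps": [
    {"translation":[0.002,0,0],"twist":[0,0,0],"fingers":-1},
    {"translation":[0.004,0,0],"twist":[0,0,0],"fingers":-1},
    {"translation":[0.004,0,0],"twist":[0,0,0],"fingers":-1}
  ]
}}

```text
time: 10.1
eef_pos: [0.5788, 0.0127, 0.0142]
tcp_rot: [1.0, -0.031, -0.004, 0.0]
contact_force: [-6.9, -3.4, 4.0]
opening: 0.001
finger_force: 3.2
```

Emit:
{"op": "arm_command", "data": {
  "steps": [
    {"translation":[0.002,0,0],"twist":[0,0,0],"fingers":-1},
    {"translation":[0.003,0,0],"twist":[0,0,0],"fingers":-1},
    {"translation":[0.003,0,0],"twist":[0,0,0],"fingers":-1}
  ]
}}

```text
time: 10.48
eef_pos: [0.5798, 0.0126, 0.0141]
tcp_rot: [1.0, -0.031, -0.006, 0.0]
contact_force: [-11.1, -2.2, 6.0]
opening: -0.001
finger_force: 4.7
```

Emit:
{"op": "arm_command", "data": {
  "steps": [
    {"translation":[0.002,0,0],"twist":[0,0,0],"fingers":-1},
    {"translation":[0.002,0,0],"twist":[0,0,0],"fingers":-1}
  ]
}}

```text
time: 10.72
eef_pos: [0.58, 0.0126, 0.0141]
tcp_rot: [0.999, -0.031, -0.008, 0.0]
contact_force: [-14.7, -2.7, 8.4]
opening: -0.002
finger_force: 6.5
```

Force rises while the tool barely moves, so the stop is met. I hold for about 1.2 s.

Emit:
{"op": "arm_command", "data": {
  "steps": [
    {"translation":[0,0,0],"twist":[0,0,0],"fingers":-1},
    {"translation":[0,0,0],"twist":[0,0,0],"fingers":-1},
    {"translation":[0,0,0],"twist":[0,0,0],"fingers":-1},
    {"translation":[0,0,0],"twist":[0,0,0],"fingers":-1},
    {"translation":[0,0,0],"twist":[0,0,0],"fingers":-1}
  ]
}}

```text
time: 11.35
eef_pos: [0.5801, 0.0125, 0.0141]
tcp_rot: [0.999, -0.031, -0.008, 0.0]
contact_force: [-15.7, -2.2, 8.9]
opening: 0.0
finger_force: 6.4
```

Emit:
{"op": "arm_command", "data": {
  "steps": [
    {"translation":[0,0,0],"twist":[0,0,0],"fingers":-1},
    {"translation":[0,0,0],"twist":[0,0,0],"fingers":-1},
    {"translation":[0,0,0],"twist":[0,0,0],"fingers":-1},
    {"translation":[0,0,0],"twist":[0,0,0],"fingers":-1},
    {"translation":[0,0,0],"twist":[0,0,0],"fingers":-1}
  ]
}}

```text
time: 11.98
eef_pos: [0.5801, 0.0126, 0.0141]
tcp_rot: [0.999, -0.031, -0.008, 0.0]
contact_force: [-14.4, -3.4, 8.2]
opening: -0.002
finger_force: 6.4
```

Run:
```python
from h import *
plan((-.150,.128,.016),0)
from plant import *
import cv2
p=read_camera('side');a=p['pixels'][130:270,240:400,::-1]
cv2.imwrite('pics/a7.png',cv2.resize(a,None,fx=4,fy=4,interpolation=2))
```

```text
t 11.975 loc [-0.06    0.1275  0.0141] F [-14.4444  -3.4063   8.2221] op -0.0018047088359759839
shift [-0.12   -0.0008 -0.0007] twist [0.0009 0.0145 0.0014]
loc axes in tool /.01m [ 0.0133  0.     -0.0002] [ 0.     -0.0133 -0.    ] [-0.0002  0.     -0.0133]
```

View pics/a7.png

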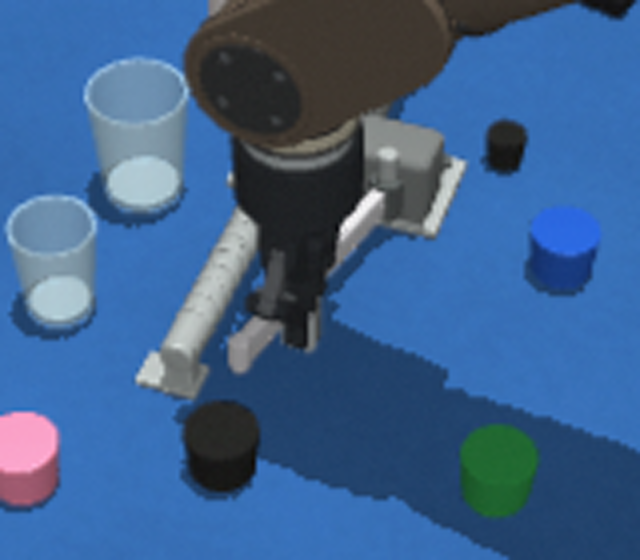

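The lever tip (crop 240,355) is just short of the bar and the stopper is untouched. I back out gently so the lever follows, then lift clear.

Emit:
{"op": "arm_command", "data": {
  "steps": [
    {"translation":[-0.018,0,0],"twist":[0,0,0],"fingers":-1},
    {"translation":[-0.036,0,0],"twist":[0,0,0],"fingers":-1},
    {"translation":[-0.054,0,0],"twist":[0,0,0],"fingers":-1},
    {"translation":[-0.072,0,0],"twist":[0,0,0],"fingers":-1},
    {"translation":[-0.09,0,0],"twist":[0,0,0],"fingers":-1}
  ]
}}

```text
time: 12.65
eef_pos: [0.5177, 0.017, 0.0158]
tcp_rot: [1.0, -0.031, 0.0, -0.0]
contact_force: [-0.4, -0.2, -0.3]
opening: -0.003
finger_force: 0.0
```

Emit:
{"op": "arm_command", "data": {
  "steps": [
    {"translation":[-0.03,0,0],"twist":[0,0,0],"fingers":-1},
    {"translation":[-0.035,0,0],"twist":[0,0,0],"fingers":-1},
    {"translation":[-0.035,0,-0.07],"twist":[0,0,0],"fingers":-1},
    {"translation":[-0.035,0,-0.14],"twist":[0,0,0],"fingers":-1},
    {"translation":[-0.035,0,-0.14],"twist":[0,0,0],"fingers":-1}
  ]
}}

```text
time: 13.28
eef_pos: [0.4964, 0.0181, 0.1267]
tcp_rot: [0.999, -0.031, 0.006, 0.0]
contact_force: [0.4, 0.1, 0.7]
opening: 0.002
finger_force: 0.0
```

Emit:
{"op": "arm_command", "data": {
  "steps": [
    {"translation":[0,0,0],"twist":[0,0,0],"fingers":-1},
    {"translation":[0,0,0],"twist":[0,0,0],"fingers":-1},
    {"translation":[0,0,0],"twist":[0,0,0],"fingers":-1},
    {"translation":[0,0,0],"twist":[0,0,0],"fingers":-1}
  ]
}}

```text
time: 13.78
eef_pos: [0.4908, 0.0191, 0.1195]
tcp_rot: [1.0, -0.031, -0.002, -0.001]
contact_force: [0.7, 0.3, -0.4]
opening: -0.0
finger_force: 0.0
```

Run:
```python
from h import *
plan((-.150,.128,.016),0)
from plant import *
import cv2
a=cv2.imread('pics/a6.png')
p=read_camera('side');b=cv2.resize(p['pixels'][130:270,240:400,::-1],None,fx=4,fy=4,interpolation=2)
# difference around lever tip / stopper vs. picture before pressing
d=cv2.absdiff(a,b).max(2)
print('tip',d[360:405,335:370].mean(),'stopper',d[400:490,180:265].mean())
for q in('stopper','lever'):
  for e in recognise(p,q): print(q,e['point'],e['conf'],loc(w('side',e['point'][1],e['point'][0],.02)))
```

```text
t 13.775 loc [-0.1495  0.1284  0.1195] F [ 0.6898  0.3015 -0.4312] op -5.404138891411105e-05
shift [-0.0001  0.0006  0.138 ] twist [-0.0011  0.0038  0.0006]
loc axes in tool /.01m [ 0.0133  0.     -0.0001] [ 0.     -0.0133  0.    ] [-0.0001 -0.     -0.0133]
tip 1.366984126984127 stopper 1.6149019607843138
stopper [238.2, 294.6] 0.8 [-0.0407  0.2195  0.02  ]
stopper [191.3, 379.7] 0.8 [-0.1946  0.0013  0.02  ]
stopper [245.1, 362.7] 0.77 [-0.1987  0.1874  0.02  ]
stopper [244.7, 244.6] 0.58 [0.0631 0.2757 0.02  ]
lever [194.6, 332.5] 0.55 [-0.0823  0.0524  0.02  ]
lever [124.1, 301.4] 0.43 [ 0.0943 -0.1996  0.02  ]
```

The lever tip and stopper match the picture from before the press, and the arm is clear. I hand the job in.

```bash
python3 -c "
from plant import *
print(sign_off())"
```

```text
the job is handed in; nothing more can be done
None
```

I pushed the stopper upright to about 0.22 m along the pump's y (past the tips), held the lever on its stop at about 15 N for over 1 s, let it spring back to rest, and handed the job in with the arm clear; no verdict was returned.

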